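# Load the jar shaker and start it

## Task

Pick the amber jar out from among the things at the left of the bench, keep it upright and set it down gently in the square tray of the jar shaker. Then swing the shaker's hold-down arm all the way round until it stops over the jar's lid, and only then press the start button (the narrower of the two push buttons) fully down and let it spring back. Do not press the wide stop button and leave the other loose things where they stand.

Things in the scene. Friction and masses are not known exactly. Their poses are not given: they have to be found in the camera images.
- jar: amber glass jar with black screw lid: upright cylinder, diameter 58 mm, 70 mm tall, about 0.16 kg. Origin: centre of its underside; z up. It stands on the bench at the left (+y) in one of three places that it shares with cap_tin and short_ball_stand
- cap_tin: bystander, loose: open round tin, diameter 70 mm, 32 mm tall; origin: centre of its underside
- short_ball_stand: bystander, loose: dark block 49 x 54 mm, 34 mm tall, with a rod and a black ball (38 mm) on top, 110 mm tall in all; origin: centre of its underside
- tall_ball_stand: bystander, loose: grey block 63 x 68 mm, 66 mm tall, with a rod and a black ball (38 mm, centre 128 mm up) on top, 155 mm tall in all; stands close beside the shaker, on its button side; origin: centre of its underside
- hinged_mould: fixed furniture: dark iron mould on the bench, about 180 x 118 mm, 80 mm tall; origin: centre of its underside
- tin_can: fixed furniture: open can, 70 mm across, 90 mm tall, with a green brush sticking out of it that reaches 195 mm above the bench and at most 47 mm sideways from the axis of the can; origin: centre of its underside
- shaker: jar shaker, fixed to the bench: grey housing 140 (x) x 200 (y) x 40 mm tall on which stand the tray at the +y half, the hold-down arm's post behind the tray and the two buttons at the -y half. Origin: centre of its underside; x points to its rear, y to its tray side, z up
- tray_floor (a point): centre of the tray's floor, on which the jar stands: 48 mm above the bench, in the shaker's frame at (-15, 50, 48) mm. The tray is square, 74 mm inside, sides along the shaker's x and y, with a 12 mm high rim 5 mm thick. The jar, standing in it, reaches 118 mm above the bench and passes 8 mm under the arm's rubber foot
- pivot_point (a point): point on the arm's vertical hinge axis, 128 mm above the bench, 73 mm behind the tray's centre (shaker frame: (58, 50, 128) mm); the post under it has a diameter of 16 mm, its top cap ends 143 mm above the bench
- knob_centre (a point): centre of the upright black knob (diameter 16 mm, 24 mm tall, from 134 to 158 mm above the bench) on the end of the hold-down arm, 73 mm from the hinge axis; a rubber foot 30 mm across is under it. The arm is a flat bar 14 mm wide, 128.5 mm to 136.5 mm above the bench. Grip the knob or push it sideways along its arc
- hold_down (a joint): angle of the hold-down arm (rad). 0: it points to the shaker's rear and button side (+x -y, 45 degrees). It grows clockwise as seen from above: direction angle in the shaker's frame = -pi/4 - value. At 2.356, its stop, it points to -x and its knob and foot are over the tray's centre. Stays where left (friction about 0.05 N m). Starts between 0 and 0.7, clear of the tray
- start_button_top (a point): centre of the top of the start button's black round plunger, diameter 26 mm, standing 12 mm proud of its collar (42 mm across), 64 mm above the bench when up; it moves straight down with the plunger. The start button and the stop button lie at (-35, -55) and (35, -55) mm in the shaker's frame, either may be in either place: tell them by width
- start_button (a joint): travel of the start button (m): 0 released, 0.008 fully down; spring, 2 N to start it moving, 6 N fully down; springs back by itself
- stop_button_top (a point): centre of the top of the stop button's black round plunger, diameter 44 mm, 62 mm above the bench when up, in a collar 60 mm across: not to be pressed
- stop_button (a joint): travel of the stop button (m): 0 released, 0.006 fully down

How it is judged:
By the outcome, as a careful person would: the job done as asked, in the order asked, and still so for the second after the job is handed in, with the robot touching nothing.
It also fails if it takes over 64 s, if anything falls off the work surface, if the arm or the gripper's body presses on something with over 40 N, if the wrist force passes 120 N, or if a joint passes its speed limit or range.

## Robot

A 7-joint arm with a two-finger parallel gripper is mounted at the origin on a cart in front of the work surface, level with it; the furniture and walls round the work are solid. World frame = base frame: x ahead of the robot, y to its left, z up, the work surface at z = 0. Lengths are in m, angles in rad, forces in N, time in s.
With the tool pointing down it reaches from about 0.4 to 0.85 m from the base axis. Payload 10.4 kg.
Tool frame: the origin (TCP) lies at the very end of the fingers, on their centre line; the grasp point (between the pads) lies 19 mm behind it; z points along the fingers, y is the direction in which the jaws open and shut (so a half turn about z gives the same grasp; the last joint's range is limited). The gripper opens to 85 mm and grips with 20 to 120 N. Pads are 22 mm wide; open, the fingers measure 114 mm over their backs; the gripper's body (76 mm by 85 mm) begins 54 mm behind the grasp point. The pads swing forward as they close: fully open they stand 13 mm farther back than shut.
Start: joints at [1.146, 0.332, -0.065, 1.46, 0.022, 1.35, -0.088], TCP at [0.244, -0.575, 0.231] pointing down, gripper open.
Joint ranges: [-2.6, 2.6], [-0.5, 2.12], [-1.47, 1.34], [0.16, 2.42], [-1.27, 4.41], [0.06, 2.06], [-2.6, 2.6]. Speed limits (rad/s): [2.22, 2.22, 2.79, 2.79, 3.14, 3.14, 3.14].

## Interface

Orientations are given as a unit quaternion [x, y, z, w].
In Python, from workcell import manip gives the robot as it stands.
- The arm moves only by the tool arm_command, never from a script. Its arguments are lists of equal length, an entry for each row: "slide": the shift along the tool's x, y, z in mm, a list of three; "turn": the turn about the tool's z in degrees; "grip": the closure, from 0 (fully open) to 1 (shut). In form: {"slide": [[tx, ty, tz], ...], "turn": [turn, ...], "grip": [grip, ...]}. A call has 1 to 10 rows; each row shifts and turns the commanded pose from where the row before left it, along the tool's axes as they then stand; what a row does not reach is not made up. A row lasts 1/12 s, in which the tool goes at most 41.7 mm and 7.16 degrees, less where a joint would pass 70% of its speed; a pose out of reach is approached as far as the arm can. A call with a gripper value outside its range is refused whole. The fingers move at their own pace and stop on an object; "newtons" is the grip in N (left out, the last holds). Time passes only in rows, so rows that do not move let the fingers close. It gives the time, the measured TCP pose, the force and the opening at its end, in the units of the state.
- manip.get_obs(): the state, without advancing time (a new reading comes with each control period).
- manip.camera(name): name is "scene" or "top" or "wrist"; returns the picture (400x640x3 uint8, blue, green, red); there is no depth.
- manip.camera_info(name): a dict with "fx", "fy", "cx", "cy" (pixels), "dist_coeffs" ([k1, k2, p1, p2, k3] as OpenCV has them; the pictures are not rectified), "rvec" (rotation vector, rad) and "tvec" (3), from world to camera coordinates, as OpenCV has them. Camera axes: x right, y down, z forward; pixel columns grow to the right and rows downward; lengths in m; the calibration is good to about 2 mm. A picture is of the moment at which its call begins: read the wrist's pose just before it. camera_info takes no time and is no camera call; for the wrist camera it gives the pose at the moment of the call.
- manip.hand_in(): hands the job in, once; it reports no verdict.
Trained networks look in the newest picture that a camera, given by its name, has taken for a name from the list of things; names that differ only in an ending like _2 or _b are one class to them, and where a whole thing is asked for, a point or a joint stands for the part that bears it (a point fixed in the world has none). Each returns a list of dicts, best first, with "score" (0 to 1); they miss things now and then, are a little off and sometimes report something else, mostly with a low value. They report only what shows in the picture. A call takes as long as a camera call.
- manip.cut_out(target, camera): "pixels" (400x640 bool, what is visible of it).
- manip.tip_of(target, camera): "xyz" ([x, y, z] in m, in the coordinates of the camera as it stood for that picture, good to about 4 mm: a listed point, or the origin of a listed thing).
The state is a dict: "clock": time; "joint_pos": joint angles; "joint_velocities": joint speeds; "tau": joint torques, N m; "position": TCP position; "ee_rot": TCP orientation; "ft_force": force on the tool from outside, world axes, zero at the start; "torque": the same for the moment, N m; "grip_width": opening from 0.0 (shut) to 1.0 (fully open).
Only numpy, scipy, OpenCV 4.12 (cv2) and the standard library are available. Lean on these libraries where they do the work, as an engineer would, in place of code of your own. Each camera call takes 0.05 s, during which the arm holds its last target.

## Working session

There is one attempt and no reset: what is moved stays moved. The work goes in short steps, Python scripts to look and compute and a tool call to move; the robot and the scene stay as the last step left them, time stands still between calls to the robot, and variables do not carry over. Pictures are saved under pics/ and viewed, and the job is handed in when it is done.

Besides the shell and the picture viewer there is one more tool, called as name(argument=value, ...), one argument or row to a line, values as JSON. arm_command: Moves the arm, as the interface text tells. Its arguments: {"type":"object","properties":{"slide":{"type":"array","items":{"type":"array","items":{"type":"number"}}},"turn":{"type":"array","items":{"type":"number"}},"grip":{"type":"array","items":{"type":"number"}},"newtons":{"type":"number"}},"required":["slide","turn","grip"]}

```bash
mkdir -p pics; ls
cat > h.py <<'E'
import numpy as np, cv2
from workcell import manip
def cam(n):
    i=manip.camera_info(n); K=np.array([[i['fx'],0,i['cx']],[0,i['fy'],i['cy']],[0,0,1.]])
    return K,np.array(i['dist_coeffs'],float),cv2.Rodrigues(np.array(i['rvec'],float))[0],np.array(i['tvec'],float).ravel()
def toworld(p,n):
    K,d,R,t=cam(n); return R.T@(np.array(p)-t)
def ray(uv,n,z):
    K,d,R,t=cam(n); q=cv2.undistortPoints(np.array([[uv]],float),K,d)[0,0]
    o=-R.T@t; v=R.T@np.array([q[0],q[1],1]); return o+v*(z-o[2])/v[2]
def proj(P,n):
    K,d,R,t=cam(n); return cv2.projectPoints(np.array(P,float).reshape(-1,1,3),cv2.Rodrigues(R)[0],t,K,d)[0].reshape(-1,2)
E
python3 - <<'E'
from h import *
for n in ['scene','top']:
    im=manip.camera(n); cv2.imwrite(f'pics/{n}1.png',im)
    for t in ['jar','cap_tin','short_ball_stand','tall_ball_stand','hinged_mould','tin_can','shaker','tray_floor','pivot_point','knob_centre','start_button_top','stop_button_top']:
        try: r=manip.tip_of(t,n)
        except Exception as e: print(t,e); continue
        print(n,t,[(round(x['score'],2),toworld(x['xyz'],n).round(3).tolist()) for x in r[:2]])
s=manip.get_obs(); print(s)
E
```

```text
pics
scene jar [(0.48, [0.608, 0.292, -0.001])]
scene cap_tin [(0.66, [0.452, 0.366, 0.001])]
scene short_ball_stand [(0.53, [0.482, 0.249, -0.004])]
scene tall_ball_stand [(0.58, [0.502, -0.352, 0.0]), (0.55, [0.484, 0.246, -0.001])]
scene hinged_mould []
scene tin_can []
scene shaker [(0.61, [0.436, -0.212, -0.005])]
scene tray_floor [(0.72, [0.405, -0.173, 0.049])]
scene pivot_point []
scene knob_centre [(0.59, [0.512, -0.21, 0.146])]
scene start_button_top [(0.64, [0.424, -0.275, 0.061])]
scene stop_button_top []
top jar [(0.59, [0.607, 0.289, 0.001])]
top cap_tin [(0.59, [0.461, 0.367, -0.004]), (0.54, [0.478, -0.149, 0.13])]
top short_ball_stand [(0.68, [0.483, 0.245, 0.001])]
top tall_ball_stand [(0.98, [0.504, -0.358, 0.002])]
top hinged_mould []
top tin_can [(0.35, [0.505, -0.356, -0.0])]
top shaker [(0.83, [0.442, -0.215, 0.004])]
top tray_floor [(0.77, [0.412, -0.172, 0.047]), (0.2, [0.479, -0.148, 0.128])]
top pivot_point [(0.7, [0.482, -0.149, 0.123])]
top knob_centre [(0.82, [0.513, -0.213, 0.147])]
top start_button_top [(0.74, [0.486, -0.251, 0.061]), (0.42, [0.421, -0.28, 0.062])]
top stop_button_top []
{'clock': 1.3, 'joint_pos': array([ 1.14637775,  0.33222591, -0.06468052,  1.46006341,  0.02160372,
        1.34988135, -0.08854204]), 'joint_velocities': array([ 0.00057337, -0.00035911,  0.00050865,  0.00099533, -0.00012636,
        0.00019875,  0.00081166]), 'tau': array([-1.50615563e-05, -6.25218201e+01,  4.93247481e-02, -3.91835368e+01,
        1.64770230e-02,  1.79294584e-03, -4.83374833e-05]), 'position': array([ 0.24445628, -0.57525696,  0.23133878]), 'ee_rot': array([9.79891227e-01, 1.99532402e-01, 1.81496128e-05, 5.54865870e-05]), 'ft_force': array([ 0.44421948, -0.67315857,  0.28983734]), 'torque': array([-0.01355523, -0.00157982, -0.00472599]), 'grip_width': 0.9976931566163806}
```

View pictures.

View pics/scene1.png

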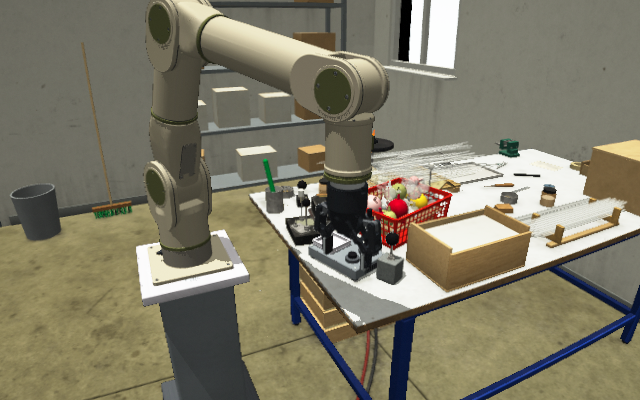

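View pics/top1.png

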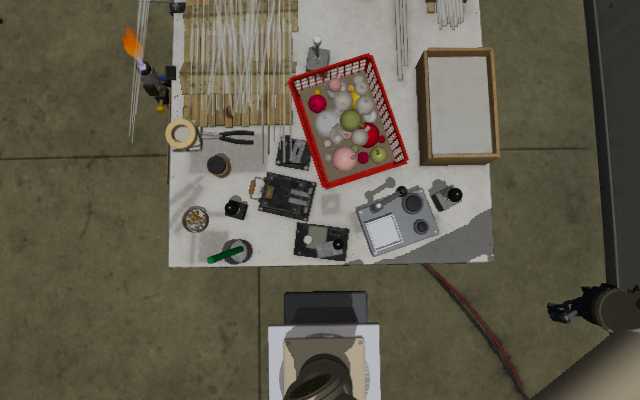

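Run:
```python
from h import *
im=cv2.imread('pics/top1.png')
c=cv2.resize(im[165:275,340:480],None,fx=5.5,fy=5.4,interpolation=cv2.INTER_CUBIC)
c=c.copy()
o=np.array([.441,-.214]);
def P(p,y,z):
    a=np.deg2rad(y);R=np.array([[np.cos(a),-np.sin(a)],[np.sin(a),np.cos(a)]])
    return np.r_[o+R@(np.array(p)/1000),z]
for yaw,col in [(18,(0,255,0))]:
    L=lambda pts,z:[P(p,yaw,z) for p in pts]
    for pts,z in [([(-70,-100),(70,-100),(70,100),(-70,100)],.04),([(-52,13),(22,13),(22,87),(-52,87)],.06)]:
        q=(proj(L(pts,z),'top')-[340,165])*[5.5,5.4]
        cv2.polylines(c,[q.astype(int)],True,col,1)
    for p,z,r in [((-35,-55),.064,13),((35,-55),.062,22),((58,50),.143,8)]:
        pts=[(p[0]+r*np.cos(t),p[1]+r*np.sin(t)) for t in np.arange(0,6.3,.2)]
        q=(proj(L(pts,z),'top')-[340,165])*[5.5,5.4]
        cv2.polylines(c,[q.astype(int)],True,(0,0,255),1)
cv2.imwrite('pics/crop1.png',c)
d=cv2.resize(im[130:275,165:355],None,fx=4.2,fy=4.1,interpolation=cv2.INTER_CUBIC)
for p,r,z in [((.607,.291),.029,.07),((.607,.291),.029,.0),((.456,.367),.035,.032)]:
    q=(proj([(p[0]+r*np.cos(t),p[1]+r*np.sin(t),z) for t in np.arange(0,6.3,.2)],'top')-[165,130])*[4.2,4.1]
    cv2.polylines(d,[q.astype(int)],True,(0,0,255),1)
cv2.imwrite('pics/crop2.png',d)
```

```text
(no output)
```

View pics/crop1.png

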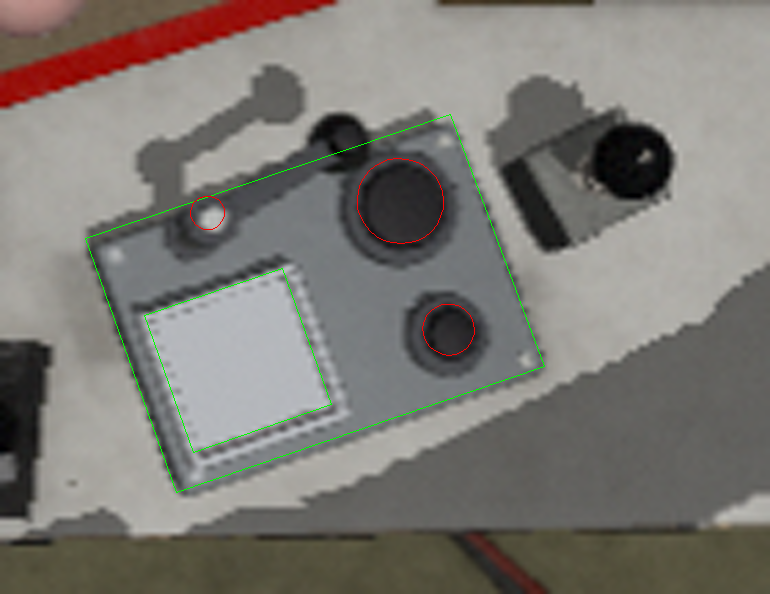

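View pics/crop2.png

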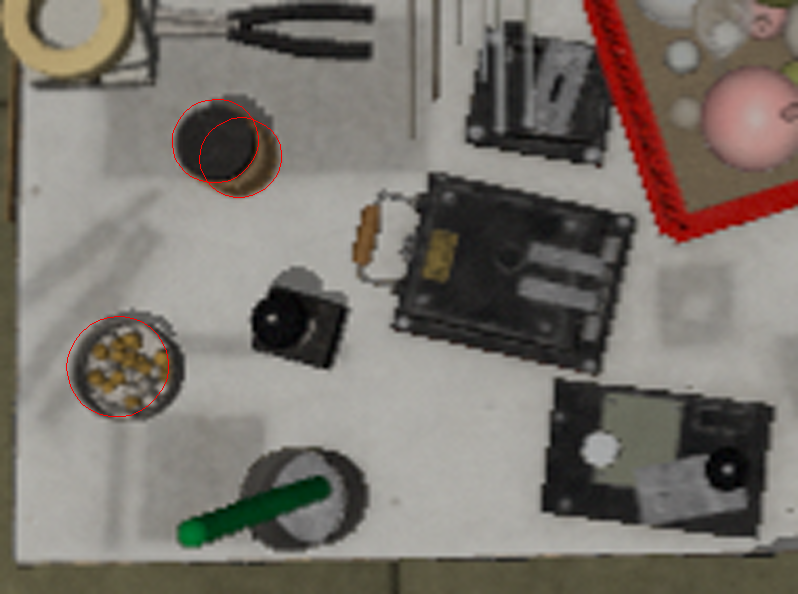

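Fit by overlay: shaker origin is about (0.441, -0.214), yaw 18°. The narrow start button is the near one, at crop (448,330), and the wide stop button is at (400,200). The jar, at about (0.607, 0.291), is clear of its neighbours. The tray is empty and the knob is at about 0.63 rad.

```bash
cat >> h.py <<'E'
from scipy.spatial.transform import Rotation as Ro
import sys
def st():
    s=manip.get_obs(); R=Ro.from_quat(s['ee_rot']).as_matrix()
    print('t',round(s['clock'],2),'p',(s['position']*1000).round(1),'yaw',np.rad2deg(np.arctan2(R[1,0],R[0,0])).round(2),'tilt',np.rad2deg(np.arccos(-R[2,2])).round(2),'q',s['joint_pos'].round(2),'F',s['ft_force'].round(1),'w',round(s['grip_width'],3)); return s,R
def plan(*wps):
    s,R=st(); p=s['position']*1000
    for w in wps:
        w=np.array(w,float); d=R.T@(w-p); n=int(np.ceil(np.linalg.norm(d)/41)); print('->',w,'tool total',d.round(1),'rows',n,'each',(d/max(n,1)).round(1)); p=w
E
python3 -c "
from h import *
plan((244,-575,290),(550,-320,290),(600,50,270),(607,291,220),(607,291,120),(607,291,20))"
```

```text
t 1.3 p [ 244.5 -575.3  231.3] yaw 23.02 tilt 0.01 q [ 1.15  0.33 -0.06  1.46  0.02  1.35 -0.09] F [ 0.4 -0.7  0.3] w 0.998
-> [ 244. -575.  290.] tool total [ -0.3  -0.4 -58.7] rows 2 each [ -0.2  -0.2 -29.3]
-> [ 550. -320.  290.] tool total [ 381.3 -115.    -0. ] rows 10 each [ 38.1 -11.5  -0. ]
-> [600.  50. 270.] tool total [ 190.7 -321.    20. ] rows 10 each [ 19.1 -32.1   2. ]
-> [607. 291. 220.] tool total [ 100.7 -219.1   50. ] rows 7 each [ 14.4 -31.3   7.1]
-> [607. 291. 120.] tool total [ -0.  -0. 100.] rows 3 each [-0.  -0.  33.3]
-> [607. 291.  20.] tool total [ -0.  -0. 100.] rows 3 each [-0.  -0.  33.3]
```

arm_command(
  slide=[
    [0, 0, -30],
    [0, 0, -30],
    [38, -11.5, 0],
    [38, -11.5, 0],
    [38, -11.5, 0],
    [38, -11.5, 0],
    [38, -11.5, 0],
    [38, -11.5, 0],
    [38, -11.5, 0],
    [38, -11.5, 0],
  ],
  turn=[0, 0, 0, 0, 0, 0, 0, 0, 0, 0],
  grip=[0, 0, 0, 0, 0, 0, 0, 0, 0, 0],
)

```text
clock: 2.13
position: [0.4895, -0.3703, 0.2916]
ee_rot: [0.98, 0.199, 0.0, 0.0]
ft_force: [-0.1, -1.1, -0.4]
grip_width: 1.0
```

arm_command(
  slide=[
    [38, -11.5, 0],
    [38, -11.5, 0],
    [19, -32, 2],
    [19, -32, 2],
    [19, -32, 2],
    [19, -32, 2],
    [19, -32, 2],
    [19, -32, 2],
    [19, -32, 2],
    [19, -32, 2],
  ],
  turn=[0, 0, 0, 0, 0, 0, 0, 0, 0, 0],
  grip=[0, 0, 0, 0, 0, 0, 0, 0, 0, 0],
)

```text
clock: 2.97
position: [0.5889, -0.024, 0.2755]
ee_rot: [0.98, 0.199, 0.0, 0.0]
ft_force: [0.7, -0.7, -0.4]
grip_width: 1.004
```

```bash
python3 -c "
from h import *
plan((607,291,220),(607,291,120),(607,291,20))"
```

```text
t 2.97 p [588.9 -24.  275.5] yaw 23.01 tilt 0.03 q [ 0.33  0.27 -0.44  1.47  0.11  1.43 -1.29] F [ 0.7 -0.7 -0.4] w 1.004
-> [607. 291. 220.] tool total [ 139.7 -282.9   55.4] rows 8 each [ 17.5 -35.4   6.9]
-> [607. 291. 120.] tool total [ -0.  -0. 100.] rows 3 each [-0.  -0.  33.3]
-> [607. 291.  20.] tool total [ -0.  -0. 100.] rows 3 each [-0.  -0.  33.3]
```

arm_command(
  slide=[
    [17.5, -35.5, 7],
    [17.5, -35.5, 7],
    [17.5, -35.5, 7],
    [17.5, -35.5, 7],
    [17.5, -35.5, 7],
    [17.5, -35.5, 7],
    [17.5, -35.5, 7],
    [17.5, -35.5, 7],
    [0, 0, 0],
    [0, 0, 0],
  ],
  turn=[0, 0, 0, 0, 0, 0, 0, 0, 0, 0],
  grip=[0, 0, 0, 0, 0, 0, 0, 0, 0, 0],
)

```text
clock: 3.8
position: [0.6053, 0.2937, 0.2182]
ee_rot: [0.979, 0.202, -0.001, -0.001]
ft_force: [0.4, -1.0, 0.3]
grip_width: 1.0
```

```bash
python3 -c "
from h import *
plan((607,291,120))
im=manip.camera('wrist'); 
for r in manip.tip_of('jar','wrist')[:2]: print(r['score'],toworld(r['xyz'],'wrist'))
for z,r in ((0,.029),(.07,.029)):
  q=proj([(.607+r*np.cos(t),.291+r*np.sin(t),z) for t in np.arange(0,6.3,.2)],'wrist'); cv2.polylines(im,[q.astype(int)],True,(0,0,255),1)
cv2.imwrite('pics/w1.png',im)"
```

```text
t 3.8 p [605.3 293.7 218.2] yaw 23.3 tilt 0.13 q [-0.14  0.5  -0.55  1.31  0.26  1.4  -1.84] F [ 0.4 -1.   0.3] w 1.0
-> [607. 291. 120.] tool total [ 0.7  3.3 98.2] rows 3 each [ 0.2  1.1 32.7]
0.68 [6.09451357e-01 2.85941881e-01 4.95876901e-04]
```

View pics/w1.png

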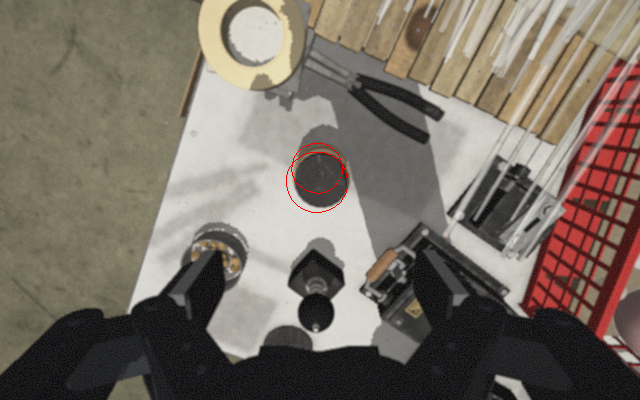

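arm_command(
  slide=[
    [0.5, 5.5, 30],
    [0, 0, 30],
    [0, 0, 30],
    [0, 0, 30],
    [0, 0, 30],
    [0, 0, 25],
    [0, 0, 15],
    [0, 0, 8],
    [0, 0, 0],
    [0, 0, 0],
  ],
  turn=[0, 0, 0, 0, 0, 0, 0, 0, 0, 0],
  grip=[0, 0, 0, 0, 0, 0, 0, 0, 0, 0],
)

```text
clock: 4.73
position: [0.6102, 0.2854, 0.0226]
ee_rot: [0.98, 0.199, 0.001, -0.0]
ft_force: [0.1, 0.0, 0.0]
grip_width: 1.004
```

arm_command(
  slide=[
    [0, 0, 0],
    [0, 0, 0],
    [0, 0, 0],
    [0, 0, 0],
    [0, 0, 0],
    [0, 0, 0],
    [0, 0, 0],
    [0, 0, 0],
  ],
  turn=[0, 0, 0, 0, 0, 0, 0, 0],
  grip=[0.2, 0.4, 0.5, 0.6, 0.7, 0.7, 0.7, 0.7],
  newtons=30,
)

```text
clock: 5.4
position: [0.6102, 0.2864, 0.0232]
ee_rot: [0.98, 0.2, 0.001, -0.0]
ft_force: [-1.7, 0.8, 7.1]
grip_width: 0.668
```

```bash
python3 -c "
from h import *
st()
im=manip.camera('wrist');cv2.imwrite('pics/w2.png',im)"
```

```text
t 5.4 p [610.2 286.4  23.2] yaw 23.03 tilt 0.15 q [-0.15  0.67 -0.5   1.5   0.35  1.06 -1.9 ] F [-1.7  0.8  7.1] w 0.668
```

View pics/w2.png

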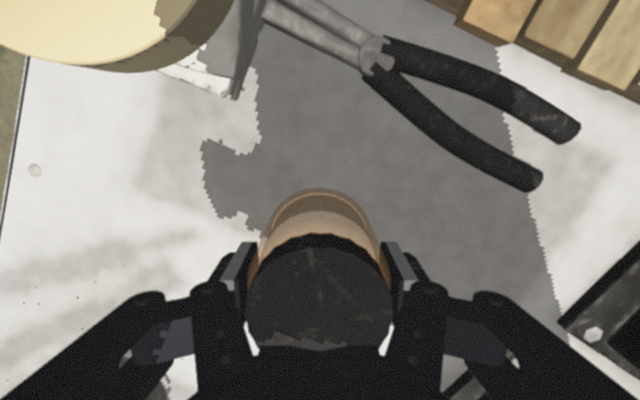

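arm_command(
  slide=[
    [0, 0, -5],
    [0, 0, -15],
    [0, 0, -30],
    [0, 0, -35],
    [0, 0, -35],
    [0, 0, -35],
    [0, 0, -35],
    [0, 0, -30],
    [0, 0, -10],
    [0, 0, 0],
  ],
  turn=[0, 0, 0, 0, 0, 0, 0, 0, 0, 0],
  grip=[0.7, 0.7, 0.7, 0.7, 0.7, 0.7, 0.7, 0.7, 0.7, 0.7],
)

```text
clock: 6.28
position: [0.6102, 0.2863, 0.2556]
ee_rot: [0.98, 0.2, 0.003, -0.001]
ft_force: [1.4, 0.7, -1.8]
grip_width: 0.672
```

```bash
python3 -c "
from h import *
plan((600,50,253),(520,-120,253),(410.6,-171,240))
im=manip.camera('wrist');cv2.imwrite('pics/w3.png',im)
s=manip.get_obs();p=s['position']
for r in manip.tip_of('jar','wrist')[:2]: print(r['score'],toworld(r['xyz'],'wrist'),toworld(r['xyz'],'wrist')-p)
"
```

```text
t 6.28 p [610.2 286.3 255.6] yaw 23.02 tilt 0.34 q [-0.13  0.48 -0.55  1.26  0.25  1.46 -1.83] F [ 1.4  0.7 -1.8] w 0.672
-> [600.  50. 253.] tool total [-101.8  213.5    2. ] rows 6 each [-17.   35.6   0.3]
-> [ 520. -120.  253.] tool total [-140.1  125.2   -0.8] rows 5 each [-28.   25.   -0.2]
-> [ 410.6 -171.   240. ] tool total [-120.7    4.2   12.3] rows 3 each [-40.2   1.4   4.1]
```

View pics/w3.png

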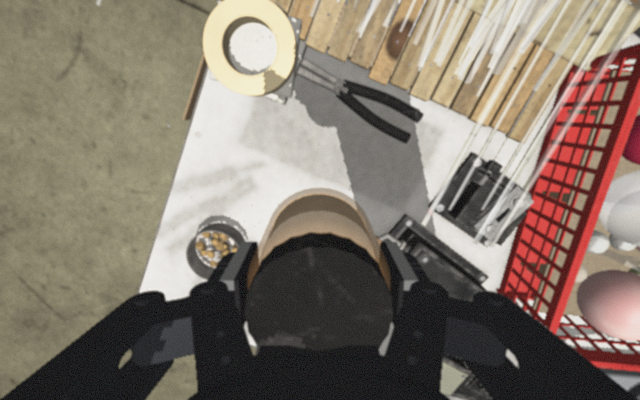

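```bash
python3 -c "
from h import *
s,R=st(); p=s['position']; im=cv2.imread('pics/w3.png')
def circ(dx,dy,h,r=.029):
  c=p+R@np.array([dx,dy,.0232-h]); return proj([c+R@np.array([r*np.cos(t),r*np.sin(t),0]) for t in np.arange(0,6.3,.02)],'wrist')
for dx in (-4,-2,0,2,4):
  b=circ(dx/1e3,0,0);l=circ(dx/1e3,0,.07); print(dx,'bottom',b.min(0),b.max(0),'lid',l.min(0),l.max(0))
for dx,c in((0,(0,0,255)),):
  for h in (0,.07): cv2.polylines(im,[circ(dx/1e3,0,h).astype(int)],True,c,1)
cv2.imwrite('pics/w3b.png',im)"
```

```text
t 6.38 p [609.1 285.2 250.6] yaw 23.02 tilt 0.05 q [-0.13  0.49 -0.55  1.26  0.25  1.46 -1.83] F [ 0.1 -0.5 -2.7] w 0.668
-4 bottom [266.97501027 193.79643764] [370.69499592 289.38689088] lid [235.90056644 251.55613146] [402.93747731 394.03570438]
-2 bottom [266.81369045 190.18097439] [370.85432461 286.3593644 ] lid [235.49401312 245.88054992] [403.34633916 389.7299435 ]
0 bottom [266.65120949 186.54171321] [371.01480407 283.31438675] lid [235.08289758 240.14456305] [403.75979742 385.38665454]
2 bottom [266.48755348 182.8783775 ] [371.17644812 280.25178317] lid [234.66713435 234.3470413 ] [404.17793828 381.00528109]
4 bottom [266.32270824 179.19068596] [371.33927082 277.1713763 ] lid [234.2466357  228.48682366] [404.60085024 376.58525441]
```

View pics/w3b.png

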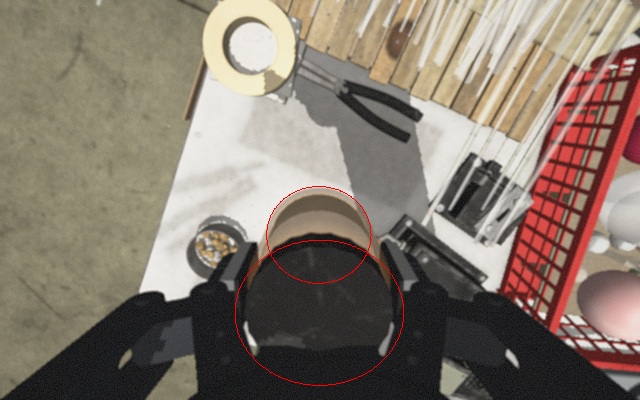

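arm_command(
  slide=[
    [-8, 18, 0],
    [-17, 35, 0],
    [-17, 35, 0],
    [-17, 35, 0],
    [-17, 35, 0],
    [-17, 35, 0],
    [-22, 30, 0],
    [-28, 25, 0],
    [-28, 25, 0],
    [-28, 25, 0],
  ],
  turn=[0, 0, 0, 0, 0, 0, 0, 0, 0, 0],
  grip=[0.7, 0.7, 0.7, 0.7, 0.7, 0.7, 0.7, 0.7, 0.7, 0.7],
)

```text
clock: 7.22
position: [0.5406, -0.0683, 0.2489]
ee_rot: [0.98, 0.199, -0.002, -0.001]
ft_force: [-0.2, -0.7, -2.3]
grip_width: 0.671
```

```bash
python3 -c "
from h import *
plan((411.3,-171.2,240))"
```

```text
t 7.22 p [540.6 -68.3 248.9] yaw 22.99 tilt 0.22 q [ 0.43  0.18 -0.43  1.63  0.08  1.36 -1.19] F [-0.2 -0.7 -2.3] w 0.671
-> [ 411.3 -171.2  240. ] tool total [-159.2   44.2    9.3] rows 5 each [-31.8   8.8   1.9]
```

arm_command(
  slide=[
    [-30, 8.5, 0],
    [-30, 8.5, 0],
    [-30, 8.5, 0],
    [-30, 8.5, 0],
    [-22, 6, 5],
    [-13, 4, 10],
    [-2.5, 0, 20],
    [0, 0, 20],
    [0, 0, 15],
    [0, 0, 0],
  ],
  turn=[0, 0, 0, 0, 0, 0, 0, 0, 0, 0],
  grip=[0.7, 0.7, 0.7, 0.7, 0.7, 0.7, 0.7, 0.7, 0.7, 0.7],
)

```text
clock: 8.05
position: [0.4119, -0.168, 0.1767]
ee_rot: [0.98, 0.199, -0.003, -0.002]
ft_force: [-0.2, 0.1, -0.8]
grip_width: 0.674
```

arm_command(
  slide=[
    [0, 0, 0],
    [0, 0, 0],
  ],
  turn=[5, 0],
  grip=[0.7, 0.7],
)

```text
clock: 8.22
position: [0.4144, -0.1685, 0.1807]
ee_rot: [0.988, 0.155, -0.001, -0.001]
ft_force: [-0.9, 0.0, -1.1]
grip_width: 0.671
```

```bash
python3 -c "
from h import *
im=manip.camera('wrist');plan((411.3,-171.2,90),(411.3,-171.2,71))
cv2.imwrite('pics/w4.png',im)
im=manip.camera('top');cv2.imwrite('pics/t4.png',cv2.resize(im[150:280,330:490],None,fx=5,fy=4.6))
"
```

```text
t 8.27 p [ 414.7 -168.6  181. ] yaw 18.06 tilt 0.06 q [ 0.61 -0.   -0.32  1.96 -0.    1.19 -0.97] F [ 0.2  0.3 -1.6] w 0.671
-> [ 411.3 -171.2   90. ] tool total [-3.9  1.5 91. ] rows 3 each [-1.3  0.5 30.3]
-> [ 411.3 -171.2   71. ] tool total [ 0.  0. 19.] rows 1 each [ 0.  0. 19.]
```

View pics/w4.png

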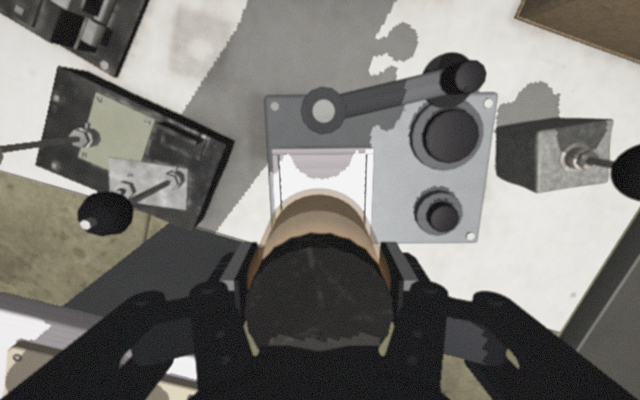

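View pics/t4.png

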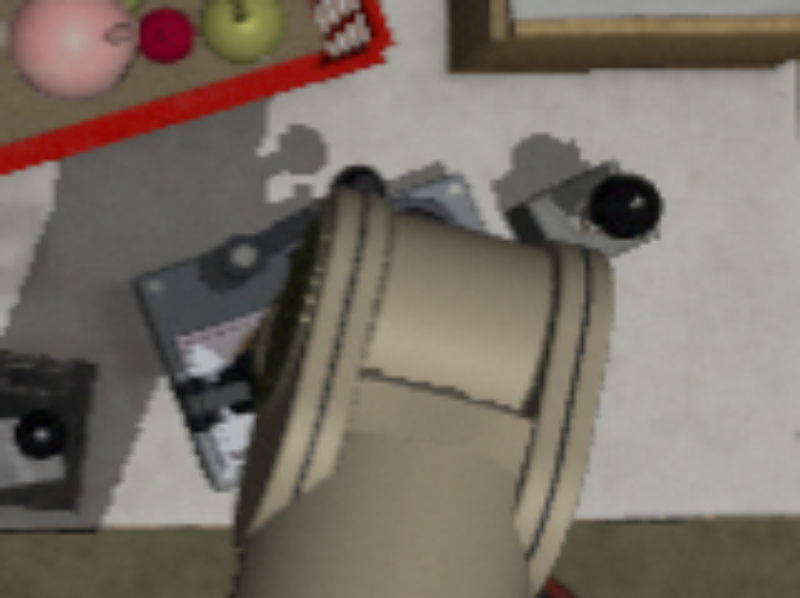

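```bash
python3 -c "
from h import *
im=cv2.imread('pics/w4.png');o=np.array([.441,-.214]);a=np.deg2rad(18);R2=np.array([[np.cos(a),-np.sin(a)],[np.sin(a),np.cos(a)]])
for pts,z in [([(-70,-100),(70,-100),(70,100),(-70,100)],.04),([(-52,13),(22,13),(22,87),(-52,87)],.06),([(-35+13*np.cos(t),-55+13*np.sin(t)) for t in np.arange(0,6.3,.2)],.064)]:
  cv2.polylines(im,[proj([np.r_[o+R2@(np.array(q)/1e3),z] for q in pts],'wrist').astype(int)],True,(0,255,0),1)
cv2.imwrite('pics/w4b.png',cv2.resize(im[60:280,230:530],None,fx=2.6,fy=2.6))"
```

```text
(no output)
```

View pics/w4b.png

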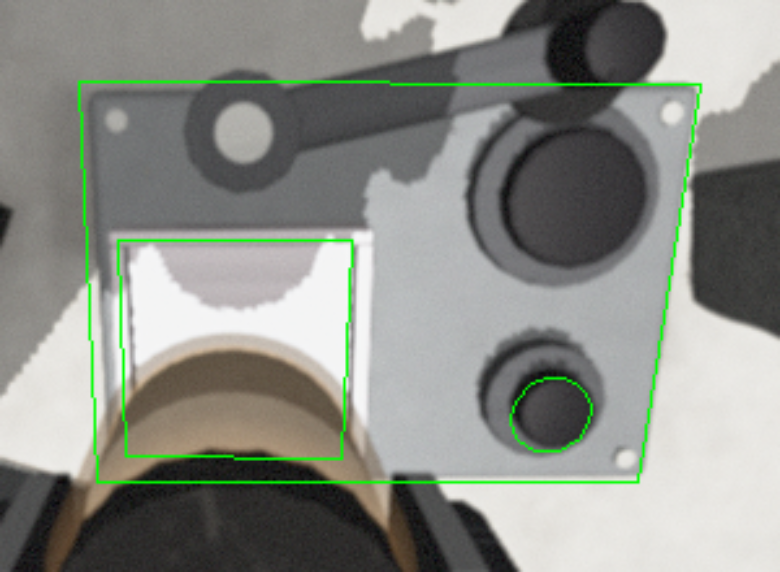

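arm_command(
  slide=[
    [-4, 2, 20],
    [0, 0, 25],
    [0, 0, 25],
    [0, 0, 12],
    [0, 0, 0],
    [0, 0, 0],
  ],
  turn=[0, 0, 0, 0, 0, 0],
  grip=[0.7, 0.7, 0.7, 0.7, 0.7, 0.7],
)

```text
clock: 8.82
position: [0.4117, -0.1717, 0.0994]
ee_rot: [0.988, 0.157, -0.0, -0.0]
ft_force: [0.5, 0.5, -1.9]
grip_width: 0.672
```

```bash
python3 -c "
from h import *
im=manip.camera('wrist');plan((411.5,-172,71.5))
cv2.imwrite('pics/w5.png',im)
im=manip.camera('scene');cv2.imwrite('pics/s5.png',cv2.resize(im[190:310,270:430],None,fx=5,fy=5))
"
```

```text
t 8.87 p [ 412.4 -171.9  100.2] yaw 18.09 tilt 0.05 q [ 0.61  0.08 -0.32  2.05  0.03  1.01 -0.99] F [ 0.2  0.2 -1.2] w 0.673
-> [ 411.5 -172.    71.5] tool total [-0.9 -0.2 28.7] rows 1 each [-0.9 -0.2 28.7]
```

View pics/w5.png

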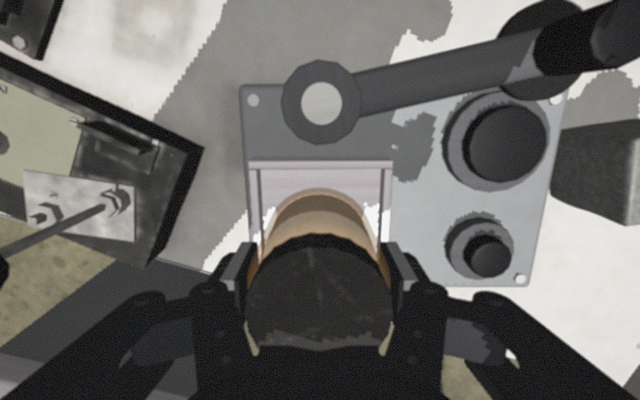

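View pics/s5.png

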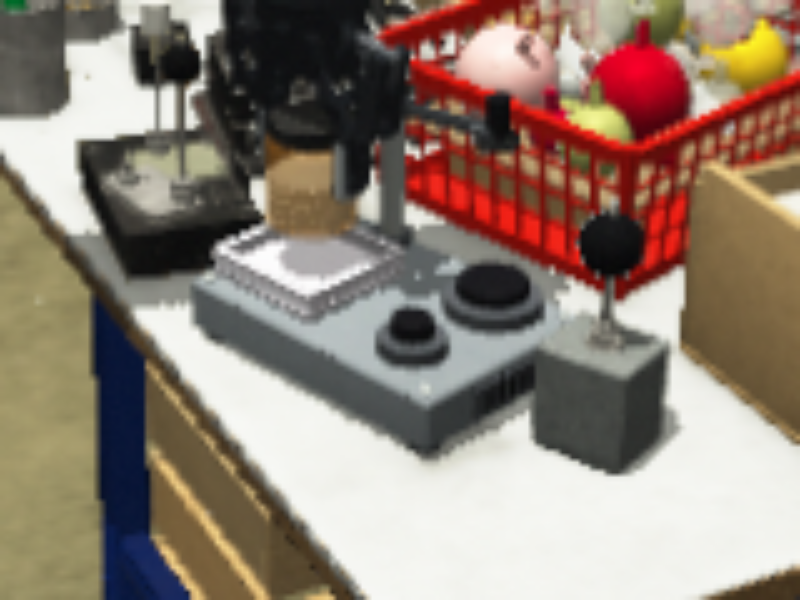

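The jar is centred across the tray: rim columns run 248–393 and the jar sits at about 320. Lowering gently.

arm_command(
  slide=[
    [-0.5, 0, 8],
    [0, 0, 8],
    [0, 0, 5],
    [0, 0, 3],
    [0, 0, 1],
    [0, 0, 0],
  ],
  turn=[0, 0, 0, 0, 0, 0],
  grip=[0.7, 0.7, 0.7, 0.7, 0.7, 0.7],
)

```text
clock: 9.42
position: [0.4112, -0.1719, 0.074]
ee_rot: [0.988, 0.157, -0.0, -0.0]
ft_force: [-0.3, -0.1, -0.9]
grip_width: 0.675
```

arm_command(
  slide=[
    [0, 0, 1],
    [0, 0, 1],
    [0, 0, 0],
  ],
  turn=[0, 0, 0],
  grip=[0.7, 0.7, 0.7],
)

```text
clock: 9.67
position: [0.4114, -0.172, 0.0723]
ee_rot: [0.988, 0.157, 0.0, 0.0]
ft_force: [-0.2, 0.5, -1.9]
grip_width: 0.669
```

arm_command(
  slide=[
    [0, 0, 0.5],
    [0, 0, 0.5],
    [0, 0, 0],
  ],
  turn=[0, 0, 0],
  grip=[0.7, 0.7, 0.7],
)

```text
clock: 9.92
position: [0.4114, -0.1719, 0.0713]
ee_rot: [0.988, 0.157, 0.0, 0.0]
ft_force: [-0.2, -0.5, -1.7]
grip_width: 0.671
```

arm_command(
  slide=[
    [0, 0, 0.5],
    [0, 0, 0.5],
    [0, 0, 0],
  ],
  turn=[0, 0, 0],
  grip=[0.7, 0.7, 0.7],
)

```text
clock: 10.17
position: [0.4114, -0.172, 0.0711]
ee_rot: [0.988, 0.157, -0.0, 0.0]
ft_force: [-4.3, 1.3, 11.2]
grip_width: 0.671
```

arm_command(
  slide=[
    [0, 0, -0.5],
    [0, 0, 0],
    [0, 0, 0],
    [0, 0, 0],
    [0, 0, 0],
    [0, 0, 0],
    [0, 0, 0],
    [0, 0, 0],
  ],
  turn=[0, 0, 0, 0, 0, 0, 0, 0],
  grip=[0.7, 0.3, 0.25, 0.2, 0.15, 0.1, 0.05, 0.05],
)

```text
clock: 10.83
position: [0.4114, -0.1719, 0.0708]
ee_rot: [0.988, 0.157, 0.0, 0.0]
ft_force: [-0.4, 0.2, -0.3]
grip_width: 0.95
```

```bash
python3 -c "
from h import *
im=manip.camera('wrist');st()
cv2.imwrite('pics/w6.png',im)
im=manip.camera('scene');cv2.imwrite('pics/s6.png',cv2.resize(im[190:310,270:430],None,fx=5,fy=5))
"
```

```text
t 10.88 p [ 411.4 -172.    70.8] yaw 18.02 tilt 0.0 q [ 0.6   0.13 -0.32  2.08  0.05  0.94 -1.  ] F [-0.6  0.7 -0.3] w 0.95
```

View pics/w6.png

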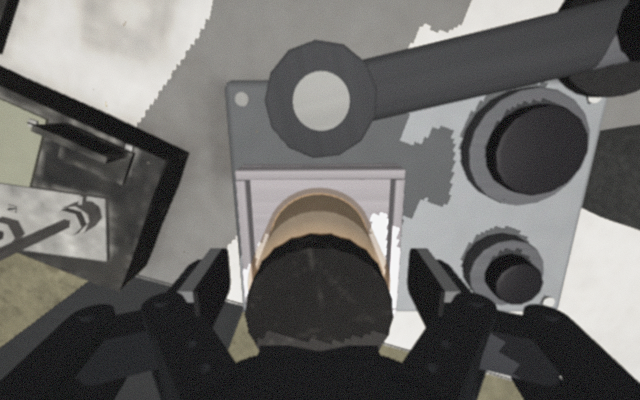

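View pics/s6.png

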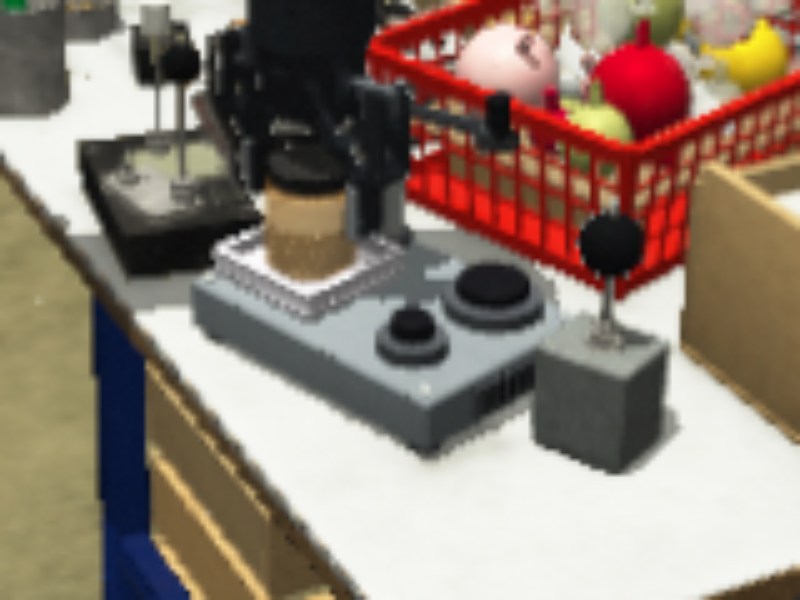

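arm_command(
  slide=[
    [0, 0, -5],
    [0, 0, -15],
    [0, 0, -30],
    [0, 0, -30],
    [0, 0, -30],
    [0, 0, -30],
    [0, 0, -30],
    [0, 0, -10],
    [0, 0, 0],
    [0, 0, 0],
  ],
  turn=[0, 0, 0, 0, -7, -7, -7, -7, -7, -7],
  grip=[0, 0, 0, 0, 0, 0, 0, 0, 0, 0],
)

```text
clock: 11.77
position: [0.4118, -0.172, 0.2523]
ee_rot: [0.864, 0.503, 0.001, 0.001]
ft_force: [-0.8, 0.2, -0.4]
grip_width: 0.995
```

```bash
python3 -c "
from h import *
im=manip.camera('wrist');st()
cv2.imwrite('pics/w7.png',im)
for t in ('knob_centre','pivot_point','tray_floor','jar'):
  for r in manip.tip_of(t,'wrist')[:1]: print(t,r['score'],toworld(r['xyz'],'wrist'))
plan((513,-213,240))
"
```

```text
t 11.82 p [ 411.5 -172.   251.7] yaw 60.91 tilt 0.08 q [ 0.61 -0.06 -0.3   1.86 -0.02  1.34 -0.19] F [-0.2 -0.2 -0.9] w 1.002
knob_centre 0.8 [ 0.51318623 -0.21152777  0.14669391]
pivot_point 0.57 [ 0.48151579 -0.15405855  0.12370455]
tray_floor 0.7 [ 0.4390825  -0.21454907 -0.00235508]
jar 0.98 [ 0.41352685 -0.17477138  0.04777136]
t 12.02 p [ 411.3 -171.8  250.8] yaw 59.79 tilt 0.01 q [ 0.61 -0.06 -0.3   1.86 -0.02  1.34 -0.21] F [ 0.2 -0.8 -0.7] w 0.996
-> [ 513. -213.  240.] tool total [ 15.6 108.6  10.8] rows 3 each [ 5.2 36.2  3.6]
```

View pics/w7.png

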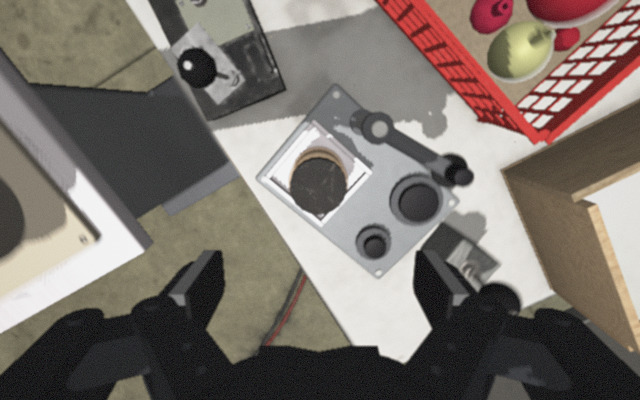

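arm_command(
  slide=[
    [0, 0, 0],
    [0, 0, 0],
    [0, 0, 0],
    [0, 0, 0],
    [0, 0, 0],
    [0, 0, 0],
    [0, 0, 0],
    [0, 0, 0],
    [0, 0, 0],
  ],
  turn=[-7.1, -7.1, -7.1, -7.1, -7.1, -7.1, -7.1, -7.1, 0],
  grip=[0.3, 0.5, 0.6, 0.65, 0.65, 0.65, 0.65, 0.65, 0.65],
)

```text
clock: 12.77
position: [0.4113, -0.1719, 0.2507]
ee_rot: [0.522, 0.853, -0.0, -0.0]
ft_force: [-0.2, 0.1, 0.2]
grip_width: 0.353
```

```bash
python3 -c "
from h import *
plan((513.5,-213,200))
"
```

```text
t 12.77 p [ 411.3 -171.9  250.7] yaw 117.01 tilt 0.01 q [ 0.58 -0.06 -0.27  1.86 -0.02  1.34  0.78] F [-0.2  0.1  0.2] w 0.353
-> [ 513.5 -213.   200. ] tool total [-83.1  72.4  50.7] rows 3 each [-27.7  24.1  16.9]
```

arm_command(
  slide=[
    [-20, 18, 0],
    [-25, 22, 10],
    [-25, 22, 15],
    [-13, 10, 15],
    [0, 0, 10],
    [0, 0, 0],
    [0, 0, 0],
  ],
  turn=[0, 0, 0, 0, 0, 0, 0],
  grip=[0.65, 0.65, 0.65, 0.65, 0.65, 0.65, 0.65],
)

```text
clock: 13.35
position: [0.5123, -0.2132, 0.2005]
ee_rot: [0.525, 0.851, -0.0, -0.001]
ft_force: [-0.2, -0.1, -0.2]
grip_width: 0.346
```

```bash
python3 -c "
from h import *
im=manip.camera('wrist');plan((513.5,-213,141))
cv2.imwrite('pics/w8.png',im)
for t in ('knob_centre','pivot_point'):
  for r in manip.tip_of(t,'wrist')[:1]: print(t,r['score'],toworld(r['xyz'],'wrist'))
for r,z in ((8,.158),(8,.136)):
  cv2.polylines(im,[proj([(.5135+r/1e3*np.cos(t),-.213+r/1e3*np.sin(t),z) for t in np.arange(0,6.3,.2)],'wrist').astype(int)],True,(0,255,0),1)
cv2.imwrite('pics/w8b.png',im)
im=manip.camera('top');cv2.imwrite('pics/t8.png',cv2.resize(im[150:280,330:490],None,fx=5,fy=4.6))
"
```

```text
t 13.4 p [ 512.7 -213.3  201.5] yaw 116.68 tilt 0.01 q [ 0.55  0.21 -0.27  1.68  0.06  1.26  0.73] F [-0.1  0.1 -0.1] w 0.35
-> [ 513.5 -213.   141. ] tool total [-0.1  0.9 60.5] rows 2 each [-0.   0.4 30.2]
knob_centre 0.79 [ 0.51508689 -0.21114948  0.1449474 ]
pivot_point 0.76 [ 0.48331065 -0.15369941  0.12344711]
```

View pics/w8b.png

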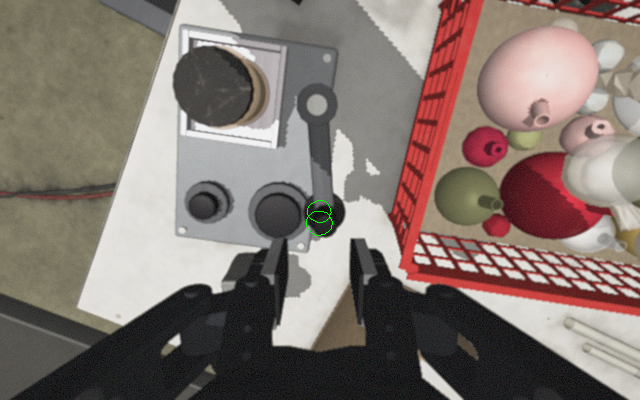

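```bash
python3 -c "
from h import *
for z in (.05,.1,.13): print(z,ray((407,162),'top',z),ray((330,188),'top',z))
"
```

```text
0.05 [ 0.60699311 -0.24554056  0.05      ] [ 0.53682344 -0.02596134  0.05      ]
0.1 [ 0.59820702 -0.2363342   0.1       ] [ 0.53090638 -0.02573292  0.1       ]
0.13 [ 0.59293537 -0.23081038  0.13      ] [ 0.52735615 -0.02559587  0.13      ]
```

View pics/t8.png

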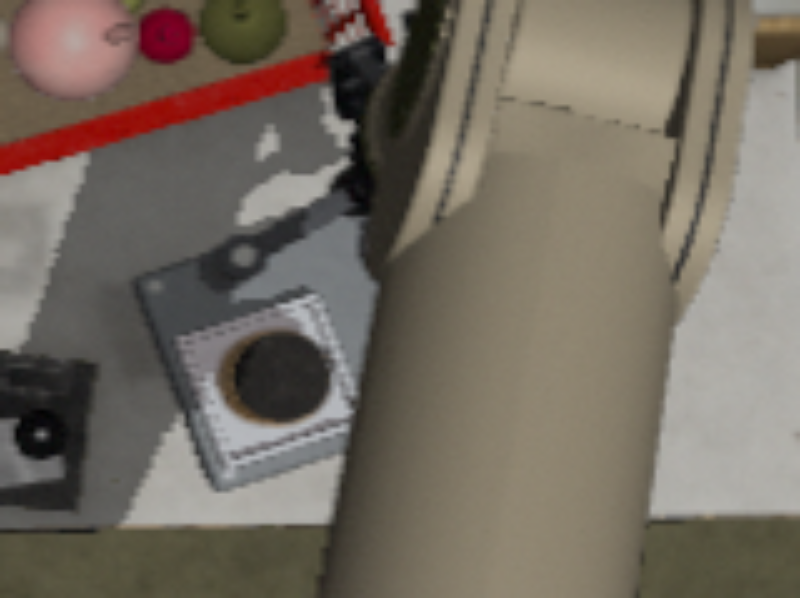

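arm_command(
  slide=[
    [0, 1, 20],
    [0, 0, 20],
    [0, 0, 12],
    [0, 0, 7],
    [0, 0, 0],
    [0, 0, 0],
  ],
  turn=[0, 0, 0, 0, 0, 0],
  grip=[0.65, 0.65, 0.65, 0.65, 0.65, 0.65],
)

```text
clock: 14.05
position: [0.5141, -0.2132, 0.1425]
ee_rot: [0.524, 0.852, 0.0, 0.0]
ft_force: [0.5, 0.0, 0.4]
grip_width: 0.353
```

```bash
python3 -c "
from h import *
im=manip.camera('wrist');st()
cv2.imwrite('pics/w9.png',im)
"
```

```text
t 14.1 p [ 514.5 -213.2  142.9] yaw 116.81 tilt 0.08 q [ 0.54  0.26 -0.27  1.75  0.08  1.14  0.72] F [0.3 0.3 0.1] w 0.35
```

View pics/w9.png

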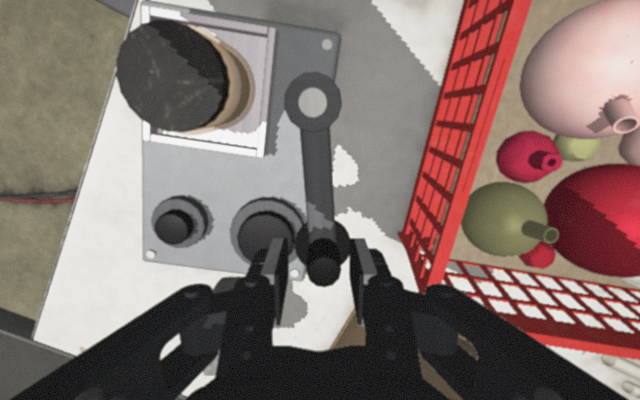

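```bash
python3 -c "
from h import *
s,R=st();p=s['position']
for dz in (0,-.015,-.03):
  for dx in (-.011,0,.011): print(dz,dx,proj([p+R@np.array([dx,0,dz])],'wrist'))
print(proj([(.514,-.2135,.158)],'wrist'))
"
```

```text
t 14.1 p [ 514.5 -213.2  142.9] yaw 116.81 tilt 0.08 q [ 0.54  0.26 -0.27  1.75  0.08  1.14  0.72] F [0.3 0.3 0.1] w 0.35
0 -0.011 [[318.72199275 276.41624941]]
0 0 [[318.71316518 256.27592678]]
0 0.011 [[318.70401679 235.34183227]]
-0.015 -0.011 [[318.75667717 293.66681977]]
-0.015 0 [[318.74765847 271.82315666]]
-0.015 0.011 [[318.73828591 249.03492504]]
-0.03 -0.011 [[318.79914131 314.78102746]]
-0.03 0 [[318.79005555 290.92784974]]
-0.03 0.011 [[318.780584   265.93194012]]
[[317.49002966 272.02923486]]
```

arm_command(
  slide=[
    [0, 0, 2],
    [0, 0, 2],
    [0, 0, 0],
    [0.3, -4.5, 0],
    [0.5, -8.9, 0],
    [0.5, -8.9, 0],
    [0.5, -8.9, 0],
    [0.5, -8.9, 0],
    [0, 0, 0],
  ],
  turn=[0, 0, 0, 3.5, 7, 7, 7, 7, 0],
  grip=[0.7, 0.75, 0.75, 0.75, 0.75, 0.75, 0.75, 0.75, 0.75],
)

```text
clock: 14.85
position: [0.474, -0.2212, 0.1381]
ee_rot: [0.738, 0.675, -0.0, 0.0]
ft_force: [-0.0, -0.9, -0.1]
grip_width: 0.245
```

```bash
python3 -c "
from h import *
im=manip.camera('wrist');s,R=st();p=s['position']; print('pivot dist',p+R@[.073,0,0])
cv2.imwrite('pics/w10.png',im)
"
```

```text
t 14.9 p [ 474.7 -220.9  138.1] yaw 85.4 tilt 0.03 q [ 0.53  0.2  -0.2   1.84  0.04  1.11  0.23] F [ 0.1 -0.3 -0.1] w 0.255
pivot dist [ 0.48060274 -0.14817552  0.13811029]
```

View pics/w10.png

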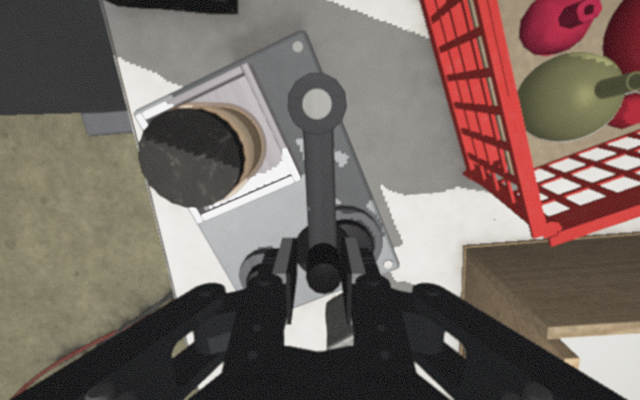

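arm_command(
  slide=[
    [0.5, -8.9, 0],
    [0.5, -8.9, 0],
    [0.5, -8.9, 0],
    [0.5, -8.9, 0],
    [0.5, -8.9, 0],
    [0.5, -8.9, 0],
    [0.5, -8.9, 0],
    [0.5, -8.9, 0],
    [0, 0, 0],
    [0, 0, 0],
  ],
  turn=[7, 7, 7, 7, 7, 7, 7, 7, 0, 0],
  grip=[0.75, 0.75, 0.75, 0.75, 0.75, 0.75, 0.75, 0.75, 0.75, 0.75],
)

```text
clock: 15.73
position: [0.4177, -0.1839, 0.1381]
ee_rot: [0.966, 0.257, 0.0, 0.0]
ft_force: [-0.3, -0.2, -0.1]
grip_width: 0.25
```

```bash
python3 -c "
from h import *
im=manip.camera('wrist');s,R=st();p=s['position']; print('pivot dist',p+R@[.073,0,0])
cv2.imwrite('pics/w11.png',im)
"
```

```text
t 15.78 p [ 417.7 -184.2  138. ] yaw 29.74 tilt 0.03 q [ 0.47  0.05 -0.16  2.    0.01  1.09 -0.74] F [0.  0.3 0.5] w 0.248
pivot dist [ 0.48107103 -0.1479427   0.13802989]
```

View pics/w11.png

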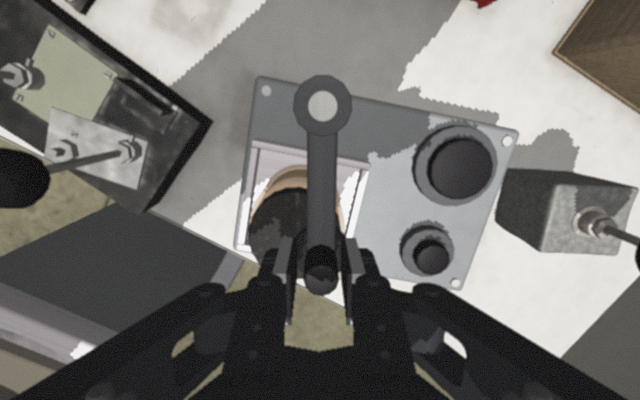

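arm_command(
  slide=[
    [0.1, -3.8, 0],
    [0.1, -3.8, 0],
    [0.1, -3.8, 0],
    [0.1, -2.5, 0],
    [0, 0, 0],
  ],
  turn=[3, 3, 3, 2, 0],
  grip=[0.75, 0.75, 0.75, 0.75, 0.75],
)

```text
clock: 16.2
position: [0.412, -0.1714, 0.1379]
ee_rot: [0.987, 0.161, 0.0, 0.0]
ft_force: [-0.2, 0.8, -0.1]
grip_width: 0.248
```

arm_command(
  slide=[
    [0, -1, 0],
    [0, -1, 0],
    [0, 0, 0],
  ],
  turn=[0, 0, 0],
  grip=[0.75, 0.75, 0.75],
)

```text
clock: 16.45
position: [0.4113, -0.17, 0.1379]
ee_rot: [0.987, 0.16, 0.0, 0.0]
ft_force: [2.4, -3.0, -1.3]
grip_width: 0.254
```

arm_command(
  slide=[
    [0, -0.5, 0],
    [0, 0, 0],
  ],
  turn=[0, 0],
  grip=[0.75, 0.75],
)

```text
clock: 16.62
position: [0.4112, -0.1699, 0.138]
ee_rot: [0.987, 0.16, 0.001, 0.001]
ft_force: [3.2, -5.4, -2.5]
grip_width: 0.252
```

arm_command(
  slide=[
    [0, -0.7, 0],
    [0, 0, 0],
    [0, 0, 0],
  ],
  turn=[0, 0, 0],
  grip=[0.75, 0.75, 0.75],
)

```text
clock: 16.87
position: [0.4112, -0.1698, 0.138]
ee_rot: [0.987, 0.159, 0.001, 0.001]
ft_force: [4.5, -7.9, -3.6]
grip_width: 0.247
```

```bash
python3 -c "
from h import *
im=manip.camera('wrist');s,R=st()
cv2.imwrite('pics/w12.png',im)
"
```

```text
t 16.92 p [ 411.2 -169.8  138. ] yaw 18.34 tilt 0.16 q [ 0.45  0.02 -0.17  2.03  0.01  1.09 -0.97] F [ 4.8 -7.7 -3.9] w 0.248
```

View pics/w12.png

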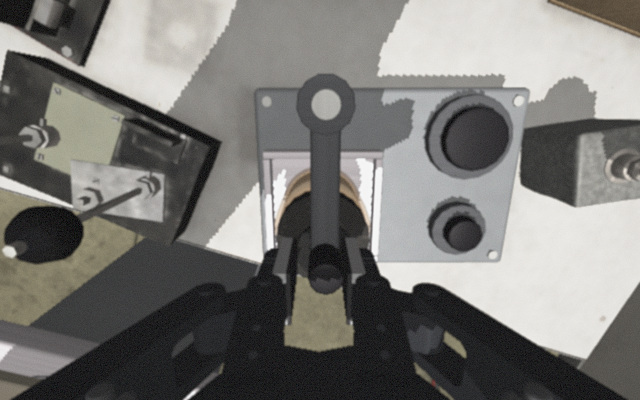

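arm_command(
  slide=[
    [0, 3, 0],
    [0, 1, 0],
    [0, 0, -5],
    [0, 0, -15],
    [0, 0, -25],
    [0, 0, -30],
    [0, 0, -10],
    [0, 0, 0],
  ],
  turn=[0, 0, 0, 0, 0, 0, 0, 0],
  grip=[0.75, 0.75, 0.7, 0.7, 0.7, 0.7, 0.8, 1],
)

```text
clock: 17.58
position: [0.4132, -0.1722, 0.2259]
ee_rot: [0.987, 0.16, 0.002, 0.001]
ft_force: [-0.0, 0.5, -0.8]
grip_width: 0.068
```

```bash
python3 -c "
from h import *
im=manip.camera('wrist');s,R=st()
for t in ('knob_centre','pivot_point','start_button_top','stop_button_top','jar'):
  for r in manip.tip_of(t,'wrist')[:1]: print(t,r['score'],toworld(r['xyz'],'wrist'))
plan((424,-278,200),(424,-278,90))
cv2.imwrite('pics/w13.png',im)
"
```

```text
t 17.63 p [ 412.4 -172.   223.9] yaw 18.35 tilt 0.14 q [ 0.46 -0.05 -0.16  1.91 -0.01  1.28 -0.95] F [-0.2 -0.4  0.4] w 0.009
knob_centre 0.71 [ 0.4078718  -0.17154646  0.1409944 ]
pivot_point 0.91 [ 0.48149447 -0.15019577  0.12014219]
start_button_top 0.76 [ 0.42104168 -0.27860792  0.05918616]
stop_button_top 0.93 [ 0.48893575 -0.2555259   0.05555454]
jar 0.59 [ 0.40895545 -0.17062661  0.04204705]
t 17.88 p [ 411.2 -171.8  221.7] yaw 18.33 tilt 0.12 q [ 0.46 -0.05 -0.16  1.91 -0.01  1.28 -0.95] F [ 0.3  0.3 -0.2] w 0.001
-> [ 424. -278.  200.] tool total [-21.2 104.9  21.6] rows 3 each [-7.1 35.   7.2]
-> [ 424. -278.   90.] tool total [2.0e-01 1.0e-01 1.1e+02] rows 3 each [ 0.1  0.  36.7]
```

View pics/w13.png

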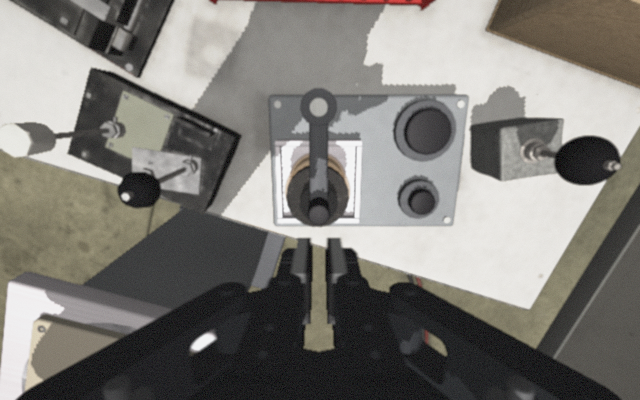

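arm_command(
  slide=[
    [-4, 20, 0],
    [-7, 35, 10],
    [-7, 32, 20],
    [-3, 18, 20],
    [0, 0, 25],
    [0, 0, 25],
    [0, 0, 20],
    [0, 0, 10],
    [0, 0, 0],
    [0, 0, 0],
  ],
  turn=[0, 0, 0, 0, 0, 0, 0, 0, 0, 0],
  grip=[1, 1, 1, 1, 1, 1, 1, 1, 1, 1],
)

```text
clock: 18.72
position: [0.4248, -0.2782, 0.0929]
ee_rot: [0.987, 0.159, -0.0, -0.0]
ft_force: [0.2, -0.0, 0.5]
grip_width: -0.002
```

```bash
python3 -c "
from h import *
im=manip.camera('wrist');s,R=st()
for t in ('start_button_top',):
  for r in manip.tip_of(t,'wrist')[:1]: print(t,r['score'],toworld(r['xyz'],'wrist'))
plan((424,-278,66))
cv2.imwrite('pics/w14.png',im)
im=manip.camera('scene');cv2.imwrite('pics/s14.png',cv2.resize(im[190:310,270:430],None,fx=5,fy=5))
"
```

```text
t 18.77 p [ 425.4 -278.5   93.7] yaw 18.33 tilt 0.06 q [ 0.55  0.21 -0.06  1.92  0.02  1.01 -0.77] F [ 0.7  0.5 -0.3] w 0.002
start_button_top 0.89 [ 0.42590388 -0.28163143  0.06269033]
t 18.82 p [ 425.6 -278.7   94.1] yaw 18.33 tilt 0.11 q [ 0.55  0.21 -0.06  1.92  0.02  1.01 -0.77] F [ 0.3 -0.4 -0.2] w 0.003
-> [ 424. -278.   66.] tool total [-1.4 -1.2 28.1] rows 1 each [-1.4 -1.2 28.1]
```

View pics/w14.png

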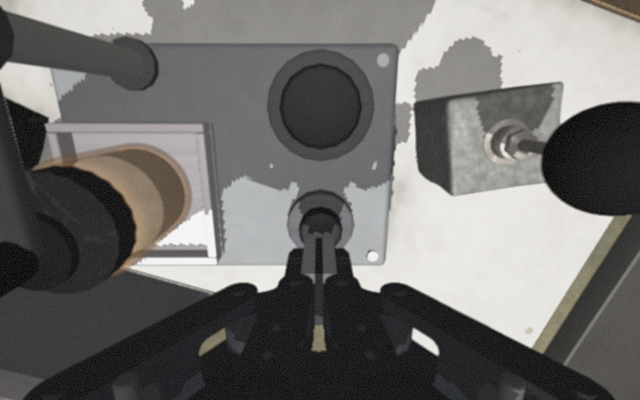

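View pics/s14.png

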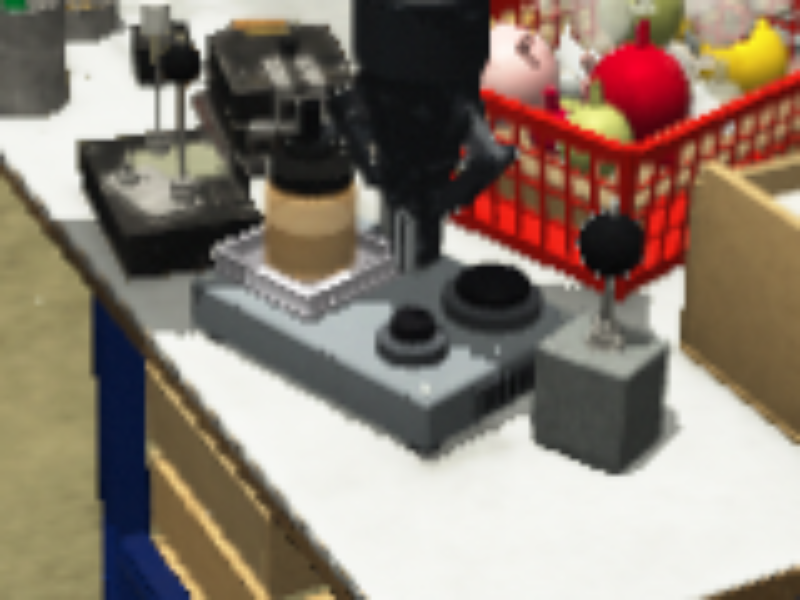

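```bash
python3 -c "
from h import *
im=cv2.imread('pics/w14.png')
for x,c in((.4247,(0,255,0)),):
 for r,z in((.013,.064),(.021,.052)):
  cv2.polylines(im,[proj([(x+r*np.cos(t),-.278+r*np.sin(t),z) for t in np.arange(0,6.3,.1)],'wrist').astype(int)],True,c,1)
 for r,z in((.022,.062),(.03,.052)):
  cv2.polylines(im,[proj([(.4913+r*np.cos(t),-.2565+r*np.sin(t),z) for t in np.arange(0,6.3,.1)],'wrist').astype(int)],True,c,1)
cv2.imwrite('pics/w14b.png',cv2.resize(im[30:280,220:440],None,fx=2.4,fy=2.4))
"
```

```text
(no output)
```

View pics/w14b.png

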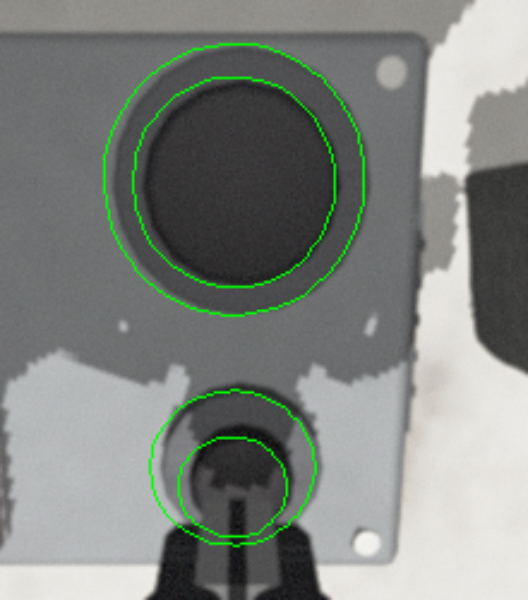

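arm_command(
  slide=[
    [1, 0, 10],
    [0, 0, 12],
    [0, 0, 6],
    [0, 0, 3],
    [0, 0, 2],
    [0, 0, 2],
    [0, 0, 2],
    [0, 0, 0],
  ],
  turn=[0, 0, 0, 0, 0, 0, 0, 0],
  grip=[1, 1, 1, 1, 1, 1, 1, 1],
)

```text
clock: 19.53
position: [0.4257, -0.2779, 0.0562]
ee_rot: [0.987, 0.159, -0.0, -0.0]
ft_force: [-2.7, 2.4, 6.9]
grip_width: -0.004
```

arm_command(
  slide=[
    [0, 0, 1],
    [0, 0, 1],
    [0, 0, 0],
  ],
  turn=[0, 0, 0],
  grip=[1, 1, 1],
)

```text
clock: 19.78
position: [0.4259, -0.278, 0.0558]
ee_rot: [0.987, 0.159, 0.0, 0.0]
ft_force: [-10.4, 7.0, 24.1]
grip_width: -0.001
```

Bottomed: 24 N with no further travel at z 0.0558. Releasing now and retreating.

arm_command(
  slide=[
    [0, 0, -3],
    [0, 0, -5],
    [0, 0, -10],
    [0, 0, -20],
    [0, 0, -30],
    [0, 0, -30],
    [0, 0, -30],
    [0, 0, -30],
    [0, 0, -10],
    [0, 0, 0],
  ],
  turn=[0, 0, 0, 0, 0, 0, 0, 0, 0, 0],
  grip=[1, 1, 1, 1, 1, 1, 1, 1, 1, 1],
)

```text
clock: 20.62
position: [0.4273, -0.2789, 0.2255]
ee_rot: [0.987, 0.159, 0.002, 0.002]
ft_force: [-0.5, -0.5, -1.0]
grip_width: -0.001
```

```bash
python3 -c "
from h import *
im=manip.camera('wrist');s,R=st()
for t in ('start_button_top','knob_centre','jar','pivot_point'):
  for r in manip.tip_of(t,'wrist')[:1]: print(t,r['score'],toworld(r['xyz'],'wrist'))
cv2.imwrite('pics/w15.png',im)
im=manip.camera('scene');cv2.imwrite('pics/s15.png',cv2.resize(im[170:310,250:430],None,fx=4.4,fy=4.2))
for t in ('short_ball_stand','cap_tin','tall_ball_stand'):
  for r in manip.tip_of(t,'scene')[:1]: print(t,r['score'],toworld(r['xyz'],'scene'))
"
```

```text
t 20.67 p [ 426.5 -278.4  223.2] yaw 18.32 tilt 0.18 q [ 0.55  0.08 -0.06  1.77  0.01  1.28 -0.77] F [ 0.1 -0.6 -1.4] w -0.002
start_button_top 0.78 [ 0.42139041 -0.28028833  0.05726267]
knob_centre 0.78 [ 0.40486667 -0.16965479  0.14114818]
jar 0.89 [ 0.41096146 -0.17273713  0.04369882]
pivot_point 0.57 [ 0.47995107 -0.14965133  0.11954902]
short_ball_stand 0.44 [ 0.48176169  0.24778502 -0.00216218]
cap_tin 0.64 [ 0.45319676  0.37003827 -0.00162606]
tall_ball_stand 0.72 [ 0.50319694 -0.35547521 -0.00057654]
```

View pics/w15.png

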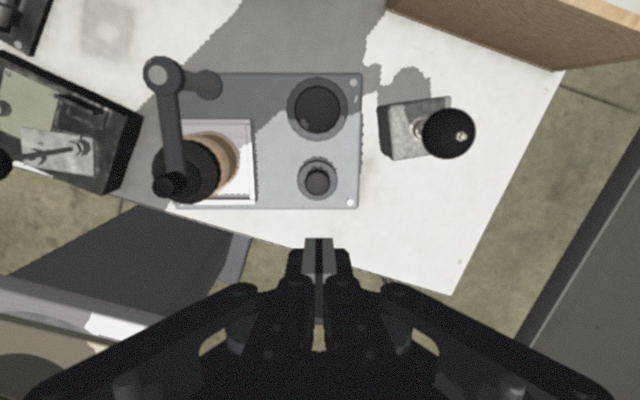

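View pics/s15.png

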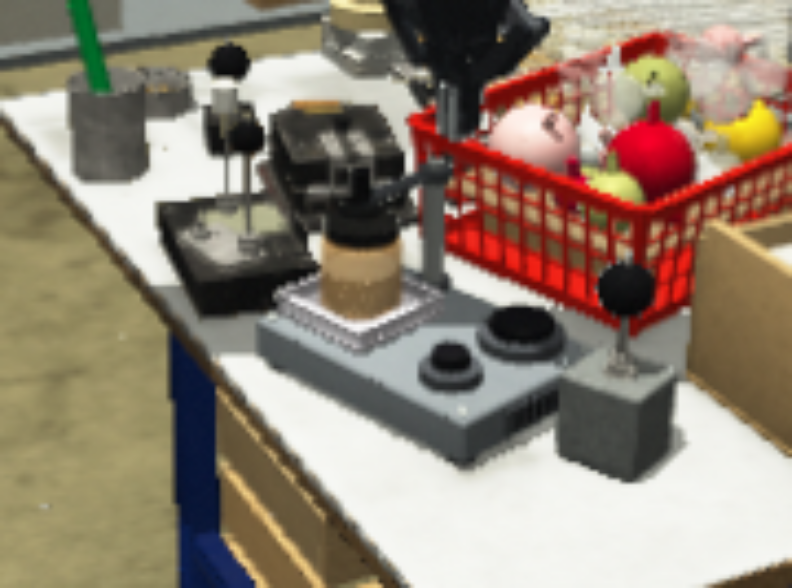

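```bash
python3 -c "
from h import *
im=cv2.imread('pics/w15.png')
pv=np.array([.481,-.149]);st()
K=lambda a,z,r:[(*(pv+.073*np.array([np.cos(a),np.sin(a)])+r*np.array([np.cos(t),np.sin(t)])),z) for t in np.arange(0,6.3,.1)]
for d,c in((198,(0,255,0)),(203,(0,0,255))):
  a=np.deg2rad(d)
  for z in(.158,): cv2.polylines(im,[proj(K(a,z,.008),'wrist').astype(int)],True,c,1)
cv2.polylines(im,[proj([(*(pv+.008*np.array([np.cos(t),np.sin(t)])),.143) for t in np.arange(0,6.3,.1)],'wrist').astype(int)],True,(0,255,0),1)
cv2.imwrite('pics/w15b.png',cv2.resize(im[30:230,100:280],None,fx=3,fy=3))
"
```

```text
t 21.07 p [ 425.6 -277.9  221.1] yaw 18.32 tilt 0.06 q [ 0.55  0.09 -0.06  1.78  0.01  1.28 -0.77] F [0.4 0.6 0.7] w -0.003
```

View pics/w15b.png

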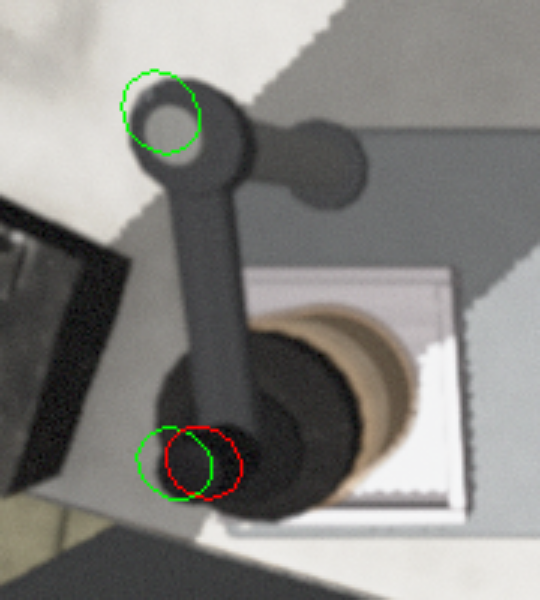

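The shift at the knob matches the shift at the pivot cap (12–13 px sideways; 5° would be 28 px), so the arm is at its stop to within about 0.5°. Handing in.

```bash
python3 -c "
from h import *
st(); print(manip.hand_in())"
```

```text
t 21.07 p [ 425.6 -277.9  221.1] yaw 18.32 tilt 0.06 q [ 0.55  0.09 -0.06  1.78  0.01  1.28 -0.77] F [0.4 0.6 0.7] w -0.003
the job is handed in; nothing more can be done
None
```

The job is done and handed in at 21 s of the 64 s allowed. `hand_in()` reports no verdict, so what follows rests on my own checks.

**What I did**
- **Jar:** I gripped the amber jar at the left of the bench and carried it upright. I lowered it into the shaker tray in 0.5–1 mm steps until contact at about 11 N, then let go.
- **Hold-down arm:** I swung it round by its knob until it hit the stop. The sideways force rose to about 9 N with no further movement.
- **Start button:** I then pressed the narrower button fully down. It bottomed at z = 0.0558 m with 24 N, matching 8 mm of travel. I released it and backed away.

**Last checks**
- The pictures show the jar upright in the tray and the arm over its lid. The arm is within about 0.5° of its stop, judged by overlay on the picture.
- The other loose things are within a few mm of where they were first measured, which is within the networks' error.
- The gripper was clear of everything, about 160 mm above the start button, with force readings near zero. Nothing I did went near the stop button.

**Checks that were off**
- After release, the network put the start button top at 57 mm instead of 64 mm. It read about 5–8 mm low for the pivot, knob and jar in the same view, and the pictures show the button up, so I took it as measurement error.
- The final arm overlay was shifted by 4–7 pixels because the arm was still settling. I judged the angle from the relative shift of pivot and knob.

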